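Rotate the mixer cans on the drinks trolley

TASK

Restock the row of mixer cans on the rack, oldest to the front: first bring the old can from under the glass shelf forward to the front lip of its row and let it stand, then stand the two new cans behind it in the same row, one after the other. Set the cans down, do not drop them. All three must end upright on the row's floor, and the jar, tumblers, shaker, ice bucket and tongs are to be left where they are.

Things in the scene. Friction and masses are not known exactly. Their poses are not given: they have to be found in the camera images.
- old_can_mid (a point): the old can: plain aluminium mixer can with a pull tab, 53 mm across (side straight from 6 to 78 mm up, narrowing to 47 mm at the top rim), 88 mm tall, about 0.13 to 0.25 kg; the point is at its centre, 44 mm above its underside, z along its axis. It starts at the far end of one of the rack's two rows, about half of it under the glass shelf (the other row holds the jar).
- new_can_a_mid (a point): a new can, the same as the old one: plain aluminium mixer can with a pull tab, 53 mm across (side straight from 6 to 78 mm up, narrowing to 47 mm at the top rim), 88 mm tall, about 0.13 to 0.25 kg; the point is at its centre, 44 mm above its underside, z along its axis. It starts standing on the trolley top beside the rack.
- new_can_b_mid (a point): the other new can, identical: plain aluminium mixer can with a pull tab, 53 mm across (side straight from 6 to 78 mm up, narrowing to 47 mm at the top rim), 88 mm tall, about 0.13 to 0.25 kg; the point is at its centre, 44 mm above its underside, z along its axis. It starts standing on the trolley top beside the rack.
- rack: fixed teak stock rack with two rows side by side; origin on the trolley top under the middle of the rows; x runs along the rows away from the robot (front at -x), y across, z up. Base board 200 mm wide, x = -104 to +171 mm. No back wall and nothing over the rows but the glass shelf. Two 10 mm brass posts at x = +155, y = +-94 mm carry the shelf.
- row_left (a point): centre of the floor of the rack's row at y = +60 mm, 8 mm above the trolley top; axes as the rack. Each row is 62 mm wide and 195 mm long inside (97.5 mm each way along x): three cans one behind another with 36 mm to spare. Side rails, front lip and back lip are 6 to 7 mm thick and rise 14 mm above the row's floor.
- row_right (a point): the same point of the rack's other row, at y = -60 mm; same size and axes
- shelf_edge (a point): middle of the lower front edge of the glass shelf with teak front strip that covers the far end of both rows: at rack x = +76.5, y = 0, 150 mm above the trolley top. The shelf runs 102 mm on from here along x and 120 mm to each side along y, is 14 mm thick, and carries only a thin brass rail near its back, up to 193 mm above the trolley top.
- jar: bystander: squat green glass jar with brass lid, 54 mm across, 70 mm tall, at the far end of the rack's other row; origin at the centre of its underside
- tumbler1: bystander: frosted glass tumbler, 74 mm across the open rim, 90 mm tall, origin at the centre of its underside
- tumbler2: bystander: same as tumbler1
- tumbler3: bystander: same as tumbler1
- shaker: bystander: steel cocktail shaker with cap, 80 mm across, 180 mm tall, origin at the centre of its underside
- ice_bucket: bystander: open steel ice bucket, 144 mm across the rim (about 190 mm over its ring handles along its y), 140 mm tall, origin at the centre of its underside
- tongs: bystander: bamboo tongs lying flat on the trolley between the robot and the rack, 190 mm long along their x, 45 mm wide, 14 mm high, origin at the middle of the underside
There are look-alikes about, which are no part of the job. Leave any blue look-alike of the part that bears old_can_mid alone.

How it is judged:
On the way, in this order (a step that is already met when the one before it is completed fails the run):
1. the old can stands released at the front of its row, both new cans still off the rack (((y of old_can_mid in the frame of rack between -0.072 and -0.048 m and z of old_can_mid in the frame of rack between 0.046 and 0.058 m and angle between old_can_mid's own z axis and vertical below 0.12 rad and x of old_can_mid in the frame of rack between -0.085 and -0.05 m) or (y of old_can_mid in the frame of rack between 0.048 and 0.072 m and z of old_can_mid in the frame of rack between 0.046 and 0.058 m and angle between old_can_mid's own z axis and vertical below 0.12 rad and x of old_can_mid in the frame of rack between -0.085 and -0.05 m)) and contact force between old_can and the fingers below 0.05 N and not ((y of new_can_a_mid in the frame of rack between -0.072 and -0.048 m and z of new_can_a_mid in the frame of rack between 0.046 and 0.058 m and angle between new_can_a_mid's own z axis and vertical below 0.12 rad and x of new_can_a_mid in the frame of rack between -0.03 and 0.085 m) or (y of new_can_a_mid in the frame of rack between 0.048 and 0.072 m and z of new_can_a_mid in the frame of rack between 0.046 and 0.058 m and angle between new_can_a_mid's own z axis and vertical below 0.12 rad and x of new_can_a_mid in the frame of rack between -0.03 and 0.085 m)) and not ((y of new_can_b_mid in the frame of rack between -0.072 and -0.048 m and z of new_can_b_mid in the frame of rack between 0.046 and 0.058 m and angle between new_can_b_mid's own z axis and vertical below 0.12 rad and x of new_can_b_mid in the frame of rack between -0.03 and 0.085 m) or (y of new_can_b_mid in the frame of rack between 0.048 and 0.072 m and z of new_can_b_mid in the frame of rack between 0.046 and 0.058 m and angle between new_can_b_mid's own z axis and vertical below 0.12 rad and x of new_can_b_mid in the frame of rack between -0.03 and 0.085 m))), for 0.2 s.
2. one new can stands released behind the old one in the same row (((((y of old_can_mid in the frame of rack between -0.072 and -0.048 m and z of old_can_mid in the frame of rack between 0.046 and 0.058 m and angle between each of old_can_mid, new_can_a_mid's own z axis and vertical below 0.12 rad and x of old_can_mid in the frame of rack between -0.085 and -0.05 m and y of new_can_a_mid in the frame of rack between -0.072 and -0.048 m and z of new_can_a_mid in the frame of rack between 0.046 and 0.058 m and x of new_can_a_mid in the frame of rack between -0.03 and 0.085 m) or (y of old_can_mid in the frame of rack between 0.048 and 0.072 m and z of old_can_mid in the frame of rack between 0.046 and 0.058 m and angle between each of old_can_mid, new_can_a_mid's own z axis and vertical below 0.12 rad and x of old_can_mid in the frame of rack between -0.085 and -0.05 m and y of new_can_a_mid in the frame of rack between 0.048 and 0.072 m and z of new_can_a_mid in the frame of rack between 0.046 and 0.058 m and x of new_can_a_mid in the frame of rack between -0.03 and 0.085 m)) and contact force between new_can_a and the fingers below 0.05 N) or (((y of old_can_mid in the frame of rack between -0.072 and -0.048 m and z of old_can_mid in the frame of rack between 0.046 and 0.058 m and angle between each of old_can_mid, new_can_b_mid's own z axis and vertical below 0.12 rad and x of old_can_mid in the frame of rack between -0.085 and -0.05 m and y of new_can_b_mid in the frame of rack between -0.072 and -0.048 m and z of new_can_b_mid in the frame of rack between 0.046 and 0.058 m and x of new_can_b_mid in the frame of rack between -0.03 and 0.085 m) or (y of old_can_mid in the frame of rack between 0.048 and 0.072 m and z of old_can_mid in the frame of rack between 0.046 and 0.058 m and angle between each of old_can_mid, new_can_b_mid's own z axis and vertical below 0.12 rad and x of old_can_mid in the frame of rack between -0.085 and -0.05 m and y of new_can_b_mid in the frame of rack between 0.048 and 0.072 m and z of new_can_b_mid in the frame of rack between 0.046 and 0.058 m and x of new_can_b_mid in the frame of rack between -0.03 and 0.085 m)) and contact force between new_can_b and the fingers below 0.05 N))), for 0.2 s.
At the end, for the whole second after the job is handed in: Old can at the front of its row, its near side within 20 mm of the front lip; both new cans behind it in the same row; all three upright (within 0.12 rad) on the row's floor, within 12 mm of its centre line, at rest. No bystander moved over 25 mm or knocked over (((y of old_can_mid in the frame of rack between -0.072 and -0.048 m and z of old_can_mid in the frame of rack between 0.046 and 0.058 m and angle between each of old_can_mid, new_can_a_mid, new_can_b_mid's own z axis and vertical below 0.12 rad and x of old_can_mid in the frame of rack between -0.085 and -0.05 m and y of new_can_a_mid in the frame of rack between -0.072 and -0.048 m and z of new_can_a_mid in the frame of rack between 0.046 and 0.058 m and x of new_can_a_mid in the frame of rack between -0.03 and 0.085 m and y of new_can_b_mid in the frame of rack between -0.072 and -0.048 m and z of new_can_b_mid in the frame of rack between 0.046 and 0.058 m and x of new_can_b_mid in the frame of rack between -0.03 and 0.085 m) or (y of old_can_mid in the frame of rack between 0.048 and 0.072 m and z of old_can_mid in the frame of rack between 0.046 and 0.058 m and angle between each of old_can_mid, new_can_a_mid, new_can_b_mid's own z axis and vertical below 0.12 rad and x of old_can_mid in the frame of rack between -0.085 and -0.05 m and y of new_can_a_mid in the frame of rack between 0.048 and 0.072 m and z of new_can_a_mid in the frame of rack between 0.046 and 0.058 m and x of new_can_a_mid in the frame of rack between -0.03 and 0.085 m and y of new_can_b_mid in the frame of rack between 0.048 and 0.072 m and z of new_can_b_mid in the frame of rack between 0.046 and 0.058 m and x of new_can_b_mid in the frame of rack between -0.03 and 0.085 m)) and linear speed of each of old_can, new_can_a, new_can_b below 0.02 m/s); the robot touches nothing.
It fails at once if a bystander is shifted more than 25 mm (distance of any of jar, tumbler1, tumbler2, tumbler3, shaker, ice_bucket, tongs from where it was at the start of the episode above 0.025 m).
It fails at once if a bystander is knocked over (angle between any of jar, tumbler1, tumbler2, tumbler3, shaker, ice_bucket's own z axis and vertical above 0.5 rad).
It fails at once if a can is dropped: in mid-air, over 20 mm above where it could stand, with nothing holding it ((height (world z) of old_can_mid above 0.075 m and contact force between old_can and anything else below 0.01 N) or (height (world z) of new_can_a_mid above 0.075 m and contact force between new_can_a and anything else below 0.01 N) or (height (world z) of new_can_b_mid above 0.075 m and contact force between new_can_b and anything else below 0.01 N)).
It also fails if it takes over 72 s, if anything falls off the work surface, if the arm or the gripper's body presses on something with over 40 N, if the wrist force passes 120 N, or if a joint passes its speed limit or range.

ROBOT

A 6-joint arm with a two-finger parallel gripper is mounted at the origin on the work surface. World frame = base frame: x ahead of the robot, y to its left, z up, the work surface at z = 0. Lengths are in m, angles in rad, forces in N, time in s.
With the tool pointing down it reaches from about 0.25 to 0.725 m from the base axis. Payload 4 kg.
Tool frame: the origin (TCP) lies midway between the tips of the shut fingers; the grasp point (between the pads) lies bot.tcp_to_grasp behind it (bot.tcp_to_grasp is the distance from the TCP to the grasp point, in m); z points along the fingers, y is the line along which they close (so a half turn about z gives the same grasp; the last joint's range is limited). The gripper opens to 85 mm and grips with 20 to 120 N. Pads are 22 mm wide; open, the fingers measure 114 mm over their backs; the gripper's body (76 mm by 85 mm) begins 54 mm behind the grasp point. The pads swing forward as they close: fully open they stand 13 mm farther back than shut.
Start: joints at [-1.265, 0.241, 0.005, 1.335, 0, 1.571], TCP at [0.151, -0.477, 0.231] pointing down, gripper open.
Joint ranges: [-2.72, 2.72], [-1.05, 1.87], [-1.09, 1.28], [-1.99, 2.15], [-1.42, 1.44], [-3.14, 3.14]. Speed limits (rad/s): [2.79, 2.79, 3.14, 3.14, 3.14, 3.14].

INTERFACE

Orientations are given as a unit quaternion [x, y, z, w].
In Python, from workcell import readout, camera, bot gives the robot as it stands. The module is installed in compiled form; this text tells all that it offers.
- The arm moves only by the tool jog_arm, never from a script. Its argument "motion" is a list of rows, each an object of numbers: "x", "y", "z": the shift along the tool's x, y, z in mm; "spin": the turn about the tool's z in degrees; "fingers": the closure, from -1 (fully open) to 1 (shut). A call has 1 to 8 rows; each row is the pose to reach, as a shift and turn from the pose commanded when the call began, along the tool's axes at that moment; what a row does not reach only later rows make up. A row lasts 1/8 s, in which the tool goes at most 62.5 mm and 10.7 degrees, less where a joint would pass 70% of its speed; a pose out of reach is approached as far as the arm can. A call with a gripper value outside its range is refused whole. The fingers move at their own pace and stop on an object; the grip force is fixed at half the most. Time passes only in rows, so rows that repeat a pose let the fingers close. It gives the time, the measured TCP pose, the force, the opening and the grip force at its end, in the units of the state.
- readout.get_obs(): the state, without advancing time (a new reading comes with each control period).
- camera(name): name is "scene" or "top" or "wrist"; returns a dict with "pixels" (400x640x3 uint8, red, green, blue), "K" (3x3 intrinsics, pixels), "rvec" (rotation vector, rad) and "tvec" (3), from world to camera coordinates, as OpenCV has them. Camera axes: x right, y down, z forward; pixel columns grow to the right and rows downward; lengths in m; the calibration is good to about 2 mm. The wrist camera is an equidistant fisheye: a pixel r from the principal point sees the ray r / f radians off the axis. A picture is of the moment at which its call begins. There is no depth.
- bot.job_done(): hands the job in; it is judged then, once.
The state is a dict: "clock": time; "joint_pos": joint angles; "joint_vel": joint speeds; "tau": joint torques, N m; "eef_pos": TCP position; "tool_rot": TCP orientation; "ft_force": force on the tool from outside, world axes, zero at the start; "ft_torque": the same for the moment, N m; "grip_width": finger opening in m; "grasp_force": force on a finger pad.
Only numpy, scipy, OpenCV 4.12 (cv2) and the standard library are available. Lean on these libraries where they do the work, as an engineer would, in place of code of your own. Each camera call takes 0.05 s, during which the arm holds its last target. There are 200 camera calls.

## Working session

There is one attempt and no reset: what is moved stays moved. The work goes in short steps, Python scripts to look and compute and a tool call to move; the robot and the scene stay as the last step left them, time stands still between calls to the robot, and variables do not carry over. Pictures are saved under pics/ and viewed, at most 10 in all, crops included, and the job is handed in when it is done.

Besides the shell and the picture viewer there is one more tool, called after "Request:" as name(argument=value, ...) on one line, values as JSON. jog_arm: Moves the arm, as the interface text tells. Its arguments: {"type":"object","properties":{"motion":{"type":"array"}},"required":["motion"]}

```bash
mkdir -p pics; cat > h.py <<'E'
import numpy as np, cv2
from workcell import readout, camera, bot
def ray(c,u,v):
    K=c["K"];R=cv2.Rodrigues(np.array(c["rvec"],float))[0];t=np.array(c["tvec"],float)
    d=np.linalg.inv(K)@[u,v,1.]
    if c.get("fish"):
        x,y=d[:2];r=np.hypot(x,y);d=np.array([np.sin(r)*x/r,np.sin(r)*y/r,np.cos(r)])
    return -R.T@t, R.T@d
def atz(c,u,v,z):
    o,d=ray(c,u,v);return o+d*(z-o[2])/d[2]
def save(c,n): cv2.imwrite(n,c["pixels"][...,::-1])
E
python3 - <<'E'
from h import *
import pickle
for n in("scene","top"):
    c=camera(n);save(c,f"pics/{n}.png");pickle.dump(c,open(n+".pkl","wb"))
    o,_=ray(c,320,200);print(n,o.round(3),np.round(c["K"],1).tolist())
o=readout.get_obs();print(o["eef_pos"],o["tool_rot"],bot.tcp_to_grasp,o["grip_width"])
E
```

```text
scene [0.638 0.766 1.024] [[411.6, 0.0, 321.8], [0.0, 411.6, 202.6], [0.0, 0.0, 1.0]]
top [ 0.434 -0.013  1.435] [[417.7, 0.0, 321.8], [0.0, 417.7, 199.4], [0.0, 0.0, 1.0]]
[ 0.15035123 -0.47628142  0.23051742] [ 9.88333891e-01  1.52299981e-01 -1.51402135e-04 -9.01962344e-04] 0.0187 0.0854785830460173
```

View pics/scene.png

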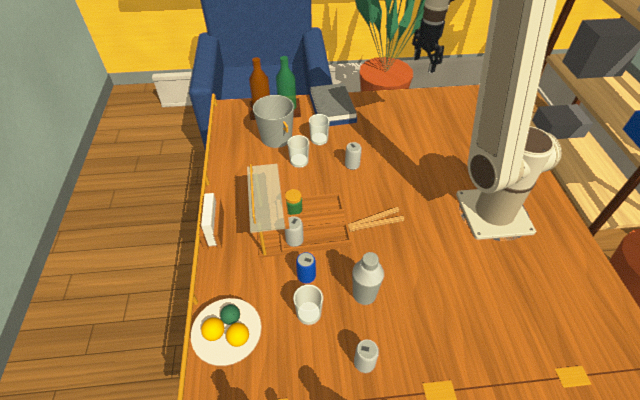

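View pics/top.png

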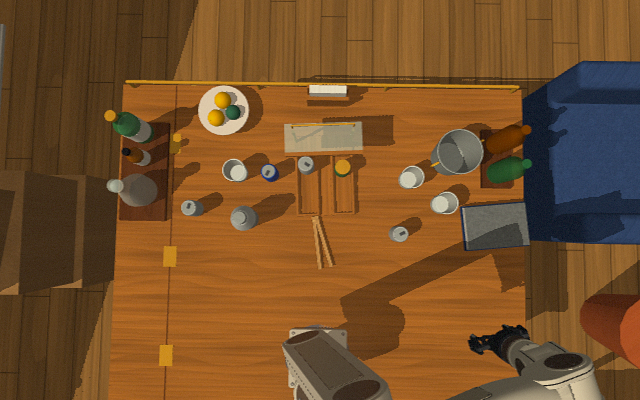

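The scene picture shows the rack at about (300,215), with the old can at (294,232), the jar at (294,202), the new cans at (353,155) and (367,356), and a blue look-alike at (306,268). In the top view the old can is at (306,165) in the left row (+y), half under the shelf. The jar is at (342,168), and plain cans stand at (192,208) and (399,234). The blue can at (270,172) is off the rack and gets left alone. I'll confirm this in an enlarged crop.

```bash
python3 - <<'E'
from h import *
import pickle
c=pickle.load(open("top.pkl","rb"));p=c["pixels"][...,::-1]
cv2.imwrite("pics/rackcrop.png",cv2.resize(p[115:275,175:425],None,fx=3.2,fy=3.2,interpolation=cv2.INTER_CUBIC))
s=pickle.load(open("scene.pkl","rb"));p=s["pixels"][...,::-1]
cv2.imwrite("pics/scenecrop.png",cv2.resize(p[130:380,240:420],None,fx=2.4,fy=2.4,interpolation=cv2.INTER_CUBIC))
E
```

```text
(no output)
```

View pics/rackcrop.png

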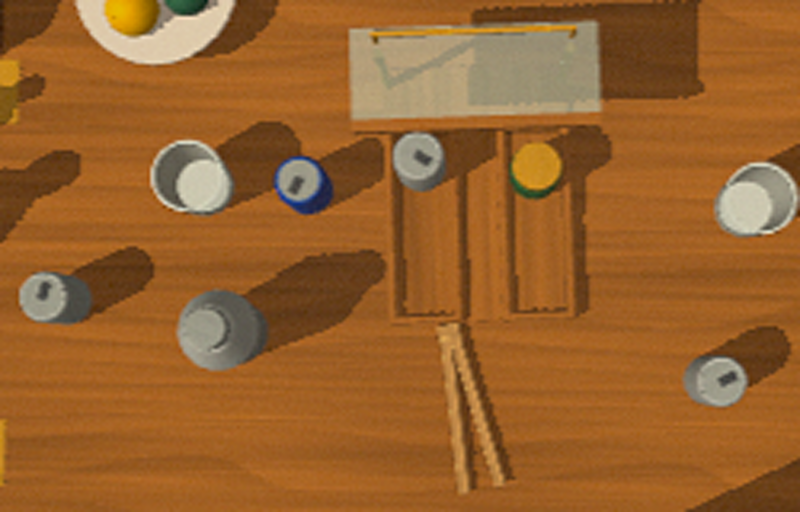

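View pics/scenecrop.png

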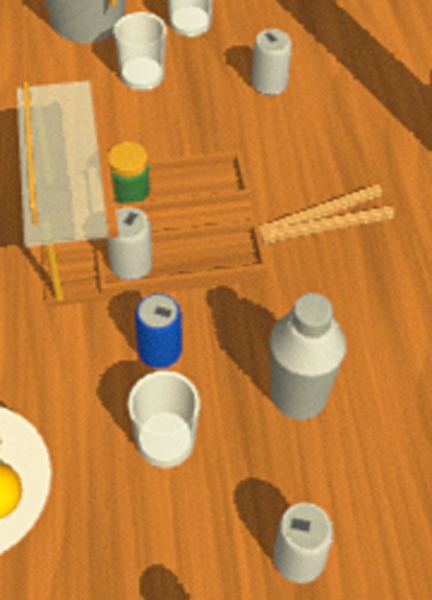

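```bash
python3 - <<'E'
from h import *
import pickle
c=pickle.load(open("top.pkl","rb"));s=pickle.load(open("scene.pkl","rb"))
T=lambda u,v,z:atz(c,175+(u+.5)/3.2-.5,115+(v+.5)/3.2-.5,z)
S=lambda u,v,z:atz(s,240+(u+.5)/2.4-.5,130+(v+.5)/2.4-.5,z)
for n,a in dict(old=(420,155,.096),A=(43,296,.088),B=(722,381,.088),FL=(393,321,.022),FR=(576,317,.022),RLb=(387,133,.022),RRb=(570,133,.022),midL=(463,318,.022),midR=(509,318,.022),SL=(351,131,.150),SR=(601,125,.150),ShT=(209,325,.175),jar=(537,166,.07),blue=(300,182,.088),tum=(192,177,.09)).items(): print(n,T(*a).round(3))
print()
for n,a in dict(old=(131,222,.096),A=(303,526,.088),B=(272,42,.088),FLc=(268,273,.022),FRc=(240,154,.022)).items(): print(n,S(*a).round(3))
E
```

```text
old [0.641 0.045 0.096]
A [0.494 0.423 0.088]
B [ 0.419 -0.262  0.088]
FL [0.476 0.074 0.022]
FR [ 0.483 -0.12   0.022]
RLb [0.676 0.084 0.022]
RRb [ 0.679 -0.111  0.022]
midL [ 0.48  -0.     0.022]
midR [ 0.481 -0.049  0.022]
SL [0.656 0.11  0.15 ]
SR [ 0.665 -0.132  0.15 ]
ShT [0.465 0.238 0.175]
jar [ 0.636 -0.074  0.07 ]
blue [0.613 0.167 0.088]
tum [0.616 0.276 0.09 ]

old [0.636 0.049 0.096]
A [0.495 0.425 0.088]
B [ 0.419 -0.255  0.088]
FLc [0.473 0.088 0.022]
FRc [ 0.482 -0.109  0.022]
```

Both views agree. The old can is at about (0.639, 0.047) in the left row and the rack is at (0.583, -0.016) with yaw ≈ 2.3°. New can A is at (0.494, 0.424) and new can B at (0.419, -0.258). The jar fits the other row, and the blue can stands off the rack. I'll move above the row and look with the wrist camera.

Request:
jog_arm(motion=[{"x": 548,"y": -374,"z": 0,"spin": 15.2,"fingers": -1},{"x": 548,"y": -374,"z": 0,"spin": 15.2,"fingers": -1},{"x": 548,"y": -374,"z": 0,"spin": 15.2,"fingers": -1},{"x": 548,"y": -374,"z": 0,"spin": 15.2,"fingers": -1},{"x": 548,"y": -374,"z": 0,"spin": 15.2,"fingers": -1},{"x": 548,"y": -374,"z": 0,"spin": 15.2,"fingers": -1},{"x": 548,"y": -374,"z": 0,"spin": 15.2,"fingers": -1},{"x": 548,"y": -374,"z": 0,"spin": 15.2,"fingers": -1}])

```text
clock: 1.1
eef_pos: [0.4574, -0.0856, 0.2311]
tool_rot: [1.0, 0.02, -0.0, 0.0]
ft_force: [1.3, -0.7, -1.2]
grip_width: 0.0854
grasp_force: 0.0
```

Request:
jog_arm(motion=[{"x": 40,"y": -60,"z": 0,"fingers": -1},{"x": 80,"y": -120,"z": 0,"fingers": -1},{"x": 80,"y": -125,"z": 0,"fingers": -1},{"x": 80,"y": -125,"z": 0,"fingers": -1}])

```text
validation failed for argument at $.mo...
```

```bash
python3 - <<'E'
from h import *
import pickle
o=readout.get_obs();print(o["eef_pos"],o["tool_rot"])
c=camera("wrist");save(c,"pics/w1.png");c["fish"]=1;pickle.dump(c,open("w1.pkl","wb"))
print(np.round(c["K"],1).tolist(),ray(c,320.1,200.1))
E
```

```text
[ 0.45740603 -0.08562504  0.23113135] [ 9.99792590e-01  2.03653514e-02 -1.04620434e-04  1.37976435e-04]
[[309.7, 0.0, 325.4], [0.0, 309.7, 200.2], [0.0, 0.0, 1.0]] (array([ 0.53671062, -0.08228885,  0.3750821 ]), array([-0.31139064,  0.005667  , -0.9502651 ]))
```

View pics/w1.png

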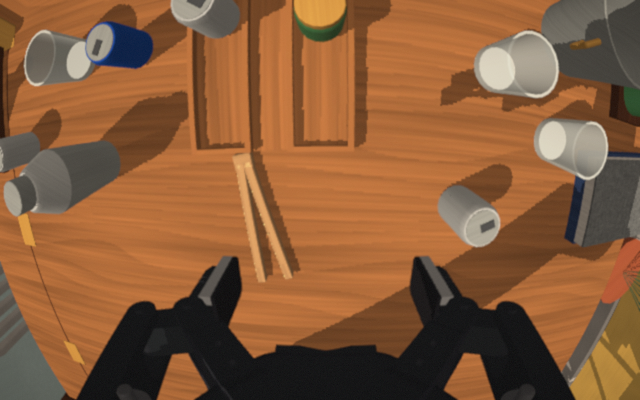

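The move was refused, apparently because each row needs every key. From here the wrist view shows the rack front at (195–355,150), the old can cut off at the top (205,10), and can B at (470,215).

Request:
jog_arm(motion=[{"x": 40,"y": -60,"z": 0,"spin": 0,"fingers": -1},{"x": 80,"y": -120,"z": 0,"spin": 0,"fingers": -1},{"x": 80,"y": -125,"z": 0,"spin": 0,"fingers": -1},{"x": 80,"y": -125,"z": 0,"spin": 0,"fingers": -1}])

```text
clock: 1.65
eef_pos: [0.5319, 0.0313, 0.2305]
tool_rot: [1.0, 0.028, -0.001, -0.004]
ft_force: [0.9, -0.5, -0.5]
grip_width: 0.0857
grasp_force: 0.0
```

```bash
python3 - <<'E'
from h import *
import pickle
o=readout.get_obs();print(o["eef_pos"],o["tool_rot"],o["clock"])
c=camera("wrist");c["fish"]=1;pickle.dump(c,open("w2.pkl","wb"))
p=c["pixels"][...,::-1]
cv2.imwrite("pics/w2.png",cv2.resize(p[0:280,160:480],None,fx=2.1,fy=2.1,interpolation=cv2.INTER_CUBIC))
E
```

```text
[0.53187117 0.03133314 0.23049736] [ 0.99960143  0.02797968 -0.00102357 -0.0036142 ] 1.65
```

View pics/w2.png

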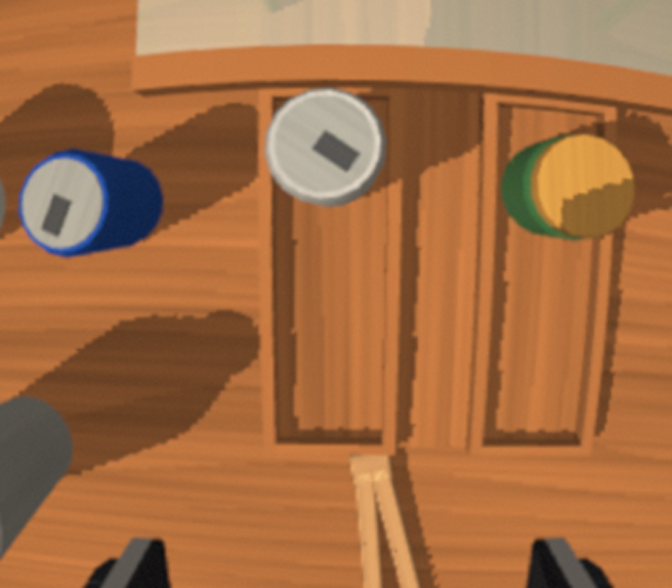

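The close view shows the old can's lid centred at crop (326,146), the lower edge of the shelf strip at about (326,82), and the row's inner front corners at (275,440) and (387,440). The blue can is at (65,200).

```bash
python3 - <<'E'
from h import *
import pickle
c=pickle.load(open("w2.pkl","rb"));print(ray(c,325.5,201)[0].round(3))
W=lambda u,v,z:atz(c,160+(u+.5)/2.1-.5,(v+.5)/2.1-.5,z)
for n,a in dict(lid=(326,146,.096),lidL=(267,146,.096),lidR=(385,146,.096),lidN=(326,204,.096),lidF=(326,88,.096),sh=(326,82,.15),shL=(140,92,.15),shR=(640,101,.15),FLo=(268,450,.022),FRo=(590,450,.022),FLi=(275,440,.022),FRi=(386,440,.022),jar=(583,186,.07)).items(): print(n,W(*a).round(4))
E
```

```text
[0.611 0.035 0.374]
lid [0.64   0.0479 0.096 ]
lidL [0.6392 0.0727 0.096 ]
lidR [0.6414 0.0233 0.096 ]
lidN [0.6151 0.0466 0.096 ]
lidF [0.6654 0.0493 0.096 ]
sh [0.6571 0.0466 0.15  ]
shL [0.6539 0.1116 0.15  ]
shR [ 0.664  -0.0652  0.15  ]
FLo [0.4749 0.077  0.022 ]
FRo [ 0.4853 -0.116   0.022 ]
FLi [0.4814 0.073  0.022 ]
FRi [0.4851 0.0089 0.022 ]
jar [ 0.6353 -0.0735  0.07  ]
```

Request:
jog_arm(motion=[{"x": 30,"y": -3,"z": 0,"spin": 0,"fingers": -1},{"x": 55,"y": -6,"z": 0,"spin": 0,"fingers": -1},{"x": 55,"y": -6,"z": 0,"spin": 0,"fingers": -1},{"x": 55,"y": -6,"z": 0,"spin": 0,"fingers": -1}])

```text
clock: 2.2
eef_pos: [0.5855, 0.0359, 0.2313]
tool_rot: [1.0, 0.029, -0.001, -0.005]
ft_force: [-0.9, 0.2, 0.3]
grip_width: 0.0854
grasp_force: 0.0
```

```bash
cat > st.py <<'E'
from h import *
import sys
from scipy.spatial.transform import Rotation as R
o=readout.get_obs();p=np.array(o["eef_pos"]);r=R.from_quat(o["tool_rot"]);X=r.as_matrix()[:,0];h=np.arctan2(X[1],X[0])
ry=0.055;c,s=np.cos(ry),np.sin(ry);d=p[:2]-[.5807,.046]
print("t",o["clock"],"p",p.round(4),"head",np.degrees(h).round(2),"row",(d@[c,s]).round(4),(d@[-s,c]).round(4),"F",np.round(o["ft_force"],1),"w",round(o["grip_width"],4),"g",o["grasp_force"])
if len(sys.argv)>2:  # target in row frame
    a,b=map(float,sys.argv[1:3]);t=np.array([.5807+c*a-s*b,.046+s*a+c*b])-p[:2]
    if len(sys.argv)>3: t=np.array([a,b])-p[:2]
    print("shift mm x,y",np.round(1000*np.array([t@[np.cos(h),np.sin(h)],t@[np.sin(h),-np.cos(h)]]),1))
E
python3 st.py .02 0
```

```text
t 2.2 p [0.5855 0.0359 0.2313] head 3.28 row 0.0043 -0.0104 F [-0.9  0.2  0.3] w 0.0854 g 0.0
shift mm x,y [ 15.8 -10.3]
```

Request:
jog_arm(motion=[{"x": 10,"y": -10.4,"z": 0,"spin": 0,"fingers": -1},{"x": 10,"y": -10.4,"z": 40,"spin": 0,"fingers": -1},{"x": 10,"y": -10.4,"z": 85,"spin": 0,"fingers": -1},{"x": 10,"y": -10.4,"z": 130,"spin": 0,"fingers": -1},{"x": 10,"y": -10.4,"z": 165,"spin": 0,"fingers": -1},{"x": 12,"y": -10.4,"z": 184,"spin": 0,"fingers": -1},{"x": 16,"y": -10.4,"z": 184,"spin": 0,"fingers": -1},{"x": 16,"y": -10.4,"z": 184,"spin": 0,"fingers": -1}])

```text
clock: 3.2
eef_pos: [0.6037, 0.0454, 0.0487]
tool_rot: [0.999, 0.034, 0.001, -0.007]
ft_force: [-0.5, -0.3, 0.8]
grip_width: 0.0854
grasp_force: 0.0
```

```bash
python3 st.py .028 0
```

```text
t 3.2 p [0.6037 0.0454 0.0487] head 3.95 row 0.0229 -0.0019 F [-0.5 -0.3  0.8] w 0.0854 g 0.0
shift mm x,y [ 5.1 -1.8]
```

Request:
jog_arm(motion=[{"x": 4,"y": -1.8,"z": 0,"spin": 0.8,"fingers": -1},{"x": 8,"y": -1.8,"z": 0,"spin": 0.8,"fingers": -1},{"x": 8,"y": -1.8,"z": 0,"spin": 0.8,"fingers": -1}])

```text
clock: 3.58
eef_pos: [0.6112, 0.0429, 0.0481]
tool_rot: [0.999, 0.031, 0.0, -0.009]
ft_force: [0.1, -0.1, 0.5]
grip_width: 0.0854
grasp_force: 0.0
```

```bash
python3 st.py .036 0
```

```text
t 3.575 p [0.6112 0.0429 0.0481] head 3.56 row 0.0303 -0.0048 F [ 0.1 -0.1  0.5] w 0.0854 g 0.0
shift mm x,y [ 5.7 -4.7]
```

Request:
jog_arm(motion=[{"x": 3,"y": -4,"z": 0,"spin": 0.4,"fingers": -1},{"x": 5,"y": -4.5,"z": 0,"spin": 0.4,"fingers": -1},{"x": 5,"y": -4.5,"z": 0,"spin": 0.4,"fingers": -1}])

```text
clock: 3.95
eef_pos: [0.6156, 0.044, 0.0475]
tool_rot: [0.999, 0.031, -0.001, -0.01]
ft_force: [0.7, 0.2, 0.3]
grip_width: 0.0854
grasp_force: 0.0
```

```bash
python3 st.py .038 0;python3 st.py .038 0
```

```text
t 3.95 p [0.6156 0.044  0.0475] head 3.56 row 0.0347 -0.0039 F [0.7 0.2 0.3] w 0.0854 g 0.0
shift mm x,y [ 3.3 -3.9]
t 3.95 p [0.6156 0.044  0.0475] head 3.56 row 0.0347 -0.0039 F [0.7 0.2 0.3] w 0.0854 g 0.0
shift mm x,y [ 3.3 -3.9]
```

Request:
jog_arm(motion=[{"x": 2,"y": -5,"z": 0,"spin": 0.4,"fingers": -1},{"x": 3,"y": -5,"z": 0,"spin": 0.4,"fingers": -1},{"x": 3,"y": -5,"z": 0,"spin": 0.4,"fingers": -1},{"x": 3,"y": -5,"z": 0,"spin": 0.4,"fingers": -1}])

```text
clock: 4.45
eef_pos: [0.6183, 0.0452, 0.0477]
tool_rot: [0.999, 0.031, -0.001, -0.012]
ft_force: [0.6, -0.5, -0.0]
grip_width: 0.0851
grasp_force: 0.0
```

```bash
python3 st.py .038 0
python3 - <<'E'
from h import *
c=camera("scene");p=c["pixels"][...,::-1]
cv2.imwrite("pics/g1.png",cv2.resize(p[130:270,220:370],None,fx=4,fy=4,interpolation=cv2.INTER_CUBIC))
E
```

```text
t 4.45 p [0.6183 0.0452 0.0477] head 3.56 row 0.0375 -0.0029 F [ 0.6 -0.5 -0. ] w 0.0851 g 0.0
shift mm x,y [ 0.5 -2.9]
```

View pics/g1.png

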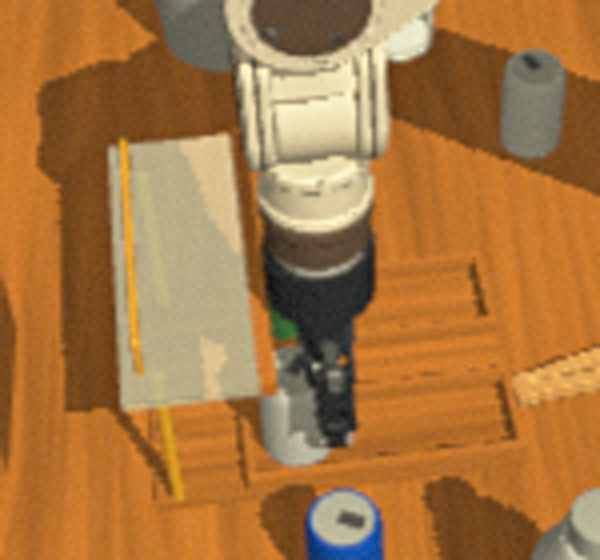

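The gripper straddles the front part of the old can (295,410). The body edge (265) still looks clear of the shelf strip (265,350), and there is no force. I'll go a little further and grip.

Request:
jog_arm(motion=[{"x": 2,"y": -3,"z": 0,"spin": 0.4,"fingers": -1},{"x": 3,"y": -3,"z": 0,"spin": 0.4,"fingers": -1},{"x": 3,"y": -3,"z": 0,"spin": 0.4,"fingers": -1}])

```text
clock: 4.88
eef_pos: [0.6215, 0.0452, 0.0478]
tool_rot: [0.999, 0.03, -0.001, -0.013]
ft_force: [-0.6, 0.7, 0.6]
grip_width: 0.0849
grasp_force: 0.0
```

```bash
python3 st.py .042 0; python3 -c "
from h import *
print(np.round(readout.get_obs()['joint_pos'],3))"
```

```text
t 4.875 p [0.6215 0.0452 0.0478] head 3.47 row 0.0407 -0.0031 F [-0.6  0.7  0.6] w 0.0849 g 0.0
shift mm x,y [ 1.3 -3.1]
[0.06  0.61  0.075 1.037 0.027 3.141]
```

Joint 6 is at its limit, which explains the drift in y, so I'll back the spin off a little before gripping.

Request:
jog_arm(motion=[{"x": 1,"y": -1,"z": 0,"spin": -2.5,"fingers": -1},{"x": 1,"y": -1,"z": 0,"spin": -2.5,"fingers": -1},{"x": 1,"y": -1,"z": 0,"spin": -2.5,"fingers": -1}])

```text
clock: 5.25
eef_pos: [0.6222, 0.0462, 0.0477]
tool_rot: [0.999, 0.052, -0.001, -0.013]
ft_force: [0.8, -0.1, 0.1]
grip_width: 0.0858
grasp_force: 0.0
```

```bash
python3 st.py .042 -.001; python3 -c "
from h import *
print(np.round(readout.get_obs()['joint_pos'],3))"
```

```text
t 5.25 p [0.6222 0.0462 0.0477] head 5.94 row 0.0415 -0.0021 F [ 0.8 -0.1  0.1] w 0.0858 g 0.0
shift mm x,y [ 0.6 -1. ]
[0.061 0.611 0.078 1.038 0.027 3.099]
```

Request:
jog_arm(motion=[{"x": 0,"y": -1,"z": 0,"spin": 0,"fingers": 1},{"x": 0,"y": -1,"z": 0,"spin": 0,"fingers": 1},{"x": 0,"y": -1,"z": 0,"spin": 0,"fingers": 1},{"x": 0,"y": -1,"z": 0,"spin": 0,"fingers": 1},{"x": 0,"y": -1,"z": 0,"spin": 0,"fingers": 1},{"x": 0,"y": -1,"z": 0,"spin": 0,"fingers": 1}])

```text
clock: 6.0
eef_pos: [0.6226, 0.0472, 0.0484]
tool_rot: [0.999, 0.052, 0.0, -0.013]
ft_force: [0.2, -0.8, 5.2]
grip_width: 0.0477
grasp_force: 57.3
```

```bash
python3 st.py .042 -.001
```

```text
t 6.0 p [0.6226 0.0472 0.0484] head 5.97 row 0.042 -0.0011 F [ 0.2 -0.8  5.2] w 0.0477 g 57.25399676011875
shift mm x,y [ 0.1 -0.1]
```

Request:
jog_arm(motion=[{"x": -4,"y": 0,"z": 0,"spin": 0,"fingers": 1},{"x": -9,"y": -0.4,"z": 0,"spin": 0,"fingers": 1},{"x": -15,"y": -0.7,"z": 0,"spin": 0,"fingers": 1},{"x": -22,"y": -1,"z": 0,"spin": 0,"fingers": 1},{"x": -30,"y": -1.5,"z": 0,"spin": 0,"fingers": 1},{"x": -38,"y": -2,"z": 0,"spin": 0,"fingers": 1},{"x": -40,"y": -2,"z": 0,"spin": 0,"fingers": 1},{"x": -40,"y": -2,"z": 0,"spin": 0,"fingers": 1}])

```text
clock: 7.0
eef_pos: [0.582, 0.0452, 0.0484]
tool_rot: [0.999, 0.052, -0.0, -0.013]
ft_force: [3.2, -0.7, 6.5]
grip_width: 0.0481
grasp_force: 56.4
```

```bash
python3 st.py .0 -.001
python3 - <<'E'
from h import *
c=camera("scene");p=c["pixels"][...,::-1]
cv2.imwrite("pics/g2.png",cv2.resize(p[130:270,220:370],None,fx=4,fy=4,interpolation=cv2.INTER_CUBIC))
E
```

```text
t 7.0 p [0.582  0.0452 0.0484] head 5.98 row 0.0013 -0.0009 F [ 3.2 -0.7  6.5] w 0.0481 g 56.36427497025579
shift mm x,y [-1.3  0. ]
```

View pics/g2.png

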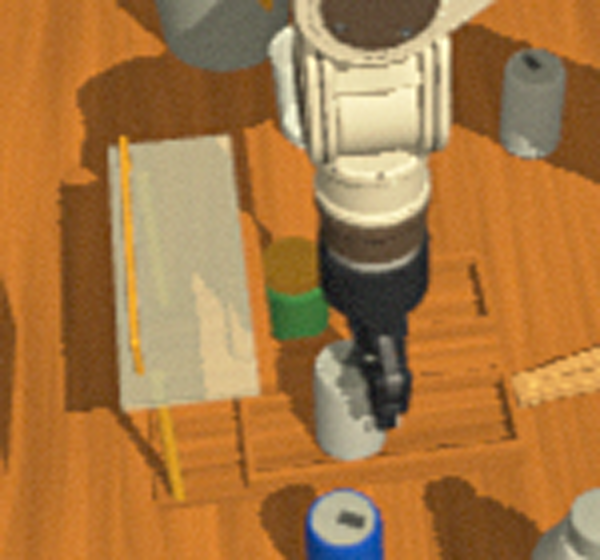

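The can came along with the pinch and now stands clear of the shelf at (350,400). I'll keep sliding it to the front.

Request:
jog_arm(motion=[{"x": -8,"y": -0.4,"z": 0,"spin": 0,"fingers": 1},{"x": -22,"y": -1.1,"z": 0,"spin": 0,"fingers": 1},{"x": -37,"y": -1.8,"z": 0,"spin": 0,"fingers": 1},{"x": -52,"y": -2.6,"z": 0,"spin": 0,"fingers": 1},{"x": -67,"y": -3.3,"z": 0,"spin": 0,"fingers": 1},{"x": -79,"y": -4,"z": 0,"spin": 0,"fingers": 1},{"x": -85,"y": -4.3,"z": 0,"spin": 0,"fingers": 1},{"x": -85,"y": -4.3,"z": 0,"spin": 0,"fingers": 1}])

```text
clock: 8.05
eef_pos: [0.4968, 0.0406, 0.0485]
tool_rot: [0.999, 0.052, -0.0, -0.013]
ft_force: [3.1, 1.3, 7.6]
grip_width: 0.0467
grasp_force: 55.2
```

```bash
python3 st.py .0 -.001
```

```text
t 8.05 p [0.4968 0.0406 0.0485] head 5.98 row -0.0841 -0.0008 F [3.1 1.3 7.6] w 0.0467 g 55.22648150101304
shift mm x,y [84.   4.4]
```

Request:
jog_arm(motion=[{"x": 0,"y": 0,"z": 0,"spin": 0,"fingers": -1},{"x": 0,"y": 0,"z": 0,"spin": 0,"fingers": -1},{"x": 0,"y": 0,"z": 0,"spin": 0,"fingers": -1},{"x": 0,"y": 0,"z": 0,"spin": 0,"fingers": -1},{"x": 0,"y": 0,"z": -30,"spin": 0,"fingers": -1},{"x": 0,"y": 0,"z": -80,"spin": 0,"fingers": -1},{"x": 0,"y": 0,"z": -140,"spin": 0,"fingers": -1},{"x": 0,"y": 0,"z": -180,"spin": 0,"fingers": -1}])

```text
clock: 9.05
eef_pos: [0.4982, 0.0357, 0.2307]
tool_rot: [0.999, 0.052, 0.001, -0.013]
ft_force: [0.8, 0.4, -0.9]
grip_width: 0.0855
grasp_force: 0.0
```

```bash
python3 st.py .419 -.258 w
python3 - <<'E'
from h import *
import pickle
c=camera("wrist");c["fish"]=1;pickle.dump(c,open("w3.pkl","wb"))
p=c["pixels"][...,::-1]
cv2.imwrite("pics/w3.png",cv2.resize(p[0:300,130:530],None,fx=2,fy=2,interpolation=cv2.INTER_CUBIC))
print(np.round(readout.get_obs()['joint_pos'],3))
E
```

```text
t 9.05 p [0.4982 0.0357 0.2307] head 5.97 row -0.0829 -0.0058 F [ 0.8  0.4 -0.9] w 0.0855 g 0.0
shift mm x,y [-109.3  283.9]
[0.055 0.234 0.008 1.334 0.027 3.093]
```

View pics/w3.png

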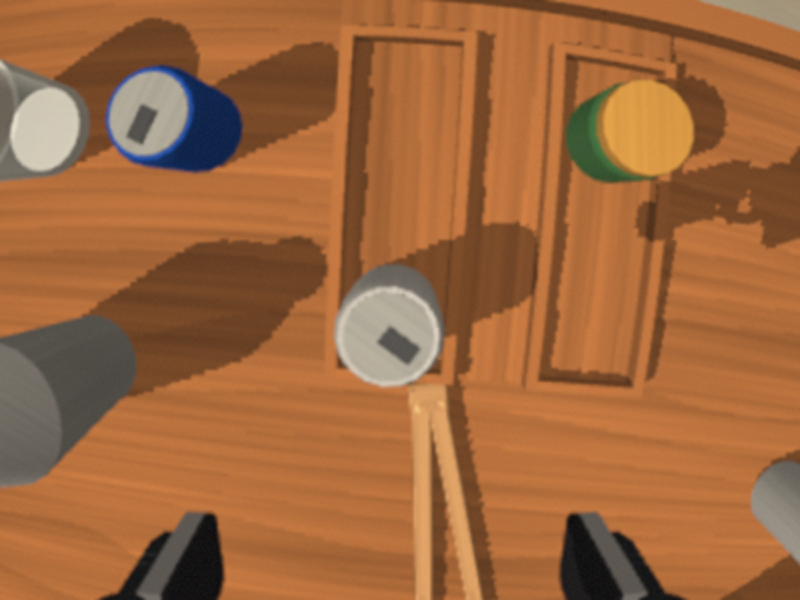

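The old can stands at the front of its row, with its lid at (389,335). The tongs at (430,400) and the jar at (640,130) are undisturbed. I'll check numerically and move over to can B with a half turn, so that joint 6 gets clear of its limit.

```bash
python3 - <<'E'
from h import *
import pickle
c=pickle.load(open("w3.pkl","rb"))
W=lambda u,v,z:atz(c,130+(u+.5)/2-.5,(v+.5)/2-.5,z)
for a in [(389,335,.096),(341,370,.022),(448,374,.022)]:
    p=W(*a);d=p[:2]-[.5807,.046];print(p.round(4),d@[.9985,.055],d@[-.055,.9985])
E
```

```text
[0.518 0.043 0.096] -0.0627898435549507 0.0004137540288667862
[0.4782 0.0698 0.022 ] -0.10100697993812592 0.029425689634139177
[0.4828 0.0066 0.022 ] -0.0999432555645297 -0.03395640998655352
```

Request:
jog_arm(motion=[{"x": -109,"y": 284,"z": 0,"spin": -82,"fingers": -1},{"x": -109,"y": 284,"z": 0,"spin": -82,"fingers": -1},{"x": -109,"y": 284,"z": 0,"spin": -82,"fingers": -1},{"x": -109,"y": 284,"z": 0,"spin": -82,"fingers": -1},{"x": -109,"y": 284,"z": 0,"spin": -82,"fingers": -1},{"x": -109,"y": 284,"z": 0,"spin": -82,"fingers": -1},{"x": -109,"y": 284,"z": 0,"spin": -82,"fingers": -1},{"x": -109,"y": 284,"z": 0,"spin": -82,"fingers": -1}])

```text
clock: 10.1
eef_pos: [0.4181, -0.2585, 0.2196]
tool_rot: [0.736, 0.677, 0.008, -0.011]
ft_force: [-0.0, 0.2, -0.4]
grip_width: 0.0852
grasp_force: 0.0
```

```bash
python3 st.py .419 -.258 w
```

```text
t 10.1 p [ 0.4181 -0.2585  0.2196] head 85.24 row -0.1791 -0.2951 F [-0.   0.2 -0.4] w 0.0852 g 0.0
shift mm x,y [0.6 0.8]
```

Request:
jog_arm(motion=[{"x": 0,"y": 0,"z": 0,"spin": -11,"fingers": -1},{"x": 0,"y": 0,"z": 0,"spin": -22,"fingers": -1},{"x": 0,"y": 0,"z": 0,"spin": -33,"fingers": -1},{"x": 0,"y": 0,"z": 0,"spin": -44,"fingers": -1},{"x": 0,"y": 0,"z": 10,"spin": -55,"fingers": -1},{"x": 0,"y": 0,"z": 40,"spin": -62,"fingers": -1},{"x": 0,"y": 0,"z": 80,"spin": -62,"fingers": -1},{"x": 0,"y": 0,"z": 80,"spin": -62,"fingers": -1}])

```text
clock: 11.1
eef_pos: [0.4159, -0.2541, 0.1373]
tool_rot: [0.284, 0.959, 0.013, -0.009]
ft_force: [-0.0, -1.0, 0.2]
grip_width: 0.086
grasp_force: 0.0
```

```bash
python3 st.py .419 -.258 w;  python3 -c "
from h import *
print(np.round(readout.get_obs()['joint_pos'],3))"
```

```text
t 11.1 p [ 0.4159 -0.2541  0.1373] head 146.99 row -0.1811 -0.2906 F [-0.  -1.   0.2] w 0.086 g 0.0
shift mm x,y [-4.7 -1.6]
[-0.562  0.298 -0.173  1.124  0.021  0.014]
```

Request:
jog_arm(motion=[{"x": -4.7,"y": -1.6,"z": 20,"spin": 0,"fingers": -1},{"x": -4.7,"y": -1.6,"z": 60,"spin": 0,"fingers": -1},{"x": -4.7,"y": -1.6,"z": 90,"spin": 0,"fingers": -1},{"x": -4.7,"y": -1.6,"z": 97,"spin": 0,"fingers": -1},{"x": -4.7,"y": -1.6,"z": 97,"spin": 0,"fingers": -1}])

```text
clock: 11.72
eef_pos: [0.4222, -0.2577, 0.0442]
tool_rot: [0.284, 0.959, 0.012, -0.004]
ft_force: [0.2, -0.1, 0.2]
grip_width: 0.0851
grasp_force: 0.0
```

```bash
python3 st.py .419 -.258 w
```

```text
t 11.725 p [ 0.4222 -0.2577  0.0442] head 146.99 row -0.175 -0.2945 F [ 0.2 -0.1  0.2] w 0.0851 g 0.0
shift mm x,y [ 2.5 -2. ]
```

Request:
jog_arm(motion=[{"x": 0,"y": 0,"z": 0,"spin": 0,"fingers": 1},{"x": 0,"y": 0,"z": 0,"spin": 0,"fingers": 1},{"x": 0,"y": 0,"z": 0,"spin": 0,"fingers": 1},{"x": 0,"y": 0,"z": 0,"spin": 0,"fingers": 1},{"x": 0,"y": 0,"z": 0,"spin": 0,"fingers": 1},{"x": 0,"y": 0,"z": 0,"spin": 0,"fingers": 1}])

```text
clock: 12.48
eef_pos: [0.4224, -0.2584, 0.045]
tool_rot: [0.284, 0.959, 0.011, -0.003]
ft_force: [-1.1, -1.4, 5.8]
grip_width: 0.0524
grasp_force: 61.1
```

```bash
python3 st.py .58 .046 w
```

```text
t 12.475 p [ 0.4224 -0.2584  0.045 ] head 146.97 row -0.1748 -0.2953 F [-1.1 -1.4  5.8] w 0.0524 g 61.08911694958806
shift mm x,y [ 33.8 341.1]
```

Request:
jog_arm(motion=[{"x": 0,"y": 0,"z": -20,"spin": 0,"fingers": 1},{"x": 0,"y": 0,"z": -55,"spin": 0,"fingers": 1},{"x": 0,"y": 0,"z": -95,"spin": 0,"fingers": 1},{"x": 0,"y": 20,"z": -125,"spin": -4,"fingers": 1},{"x": 0,"y": 55,"z": -135,"spin": -10,"fingers": 1},{"x": 1,"y": 95,"z": -135,"spin": -16,"fingers": 1},{"x": 1,"y": 135,"z": -135,"spin": -22,"fingers": 1},{"x": 1,"y": 175,"z": -135,"spin": -28,"fingers": 1}])

```text
clock: 13.48
eef_pos: [0.5167, -0.1124, 0.1823]
tool_rot: [0.042, 0.999, 0.013, -0.002]
ft_force: [0.1, 0.4, -1.6]
grip_width: 0.0517
grasp_force: 62.7
```

```bash
python3 st.py .038 0
```

```text
t 13.475 p [ 0.5167 -0.1124  0.1823] head 175.17 row -0.0727 -0.1546 F [ 0.1  0.4 -1.6] w 0.0517 g 62.7281870925799
shift mm x,y [-88.1 168.5]
```

Request:
jog_arm(motion=[{"x": -18,"y": 35,"z": 0,"spin": -4,"fingers": 1},{"x": -38,"y": 73,"z": 0,"spin": -8,"fingers": 1},{"x": -58,"y": 110,"z": 0,"spin": -8,"fingers": 1},{"x": -75,"y": 143,"z": 0,"spin": -8,"fingers": 1},{"x": -84,"y": 160,"z": 0,"spin": -8,"fingers": 1},{"x": -84,"y": 160,"z": 0,"spin": -8,"fingers": 1},{"x": -84,"y": 160,"z": 0,"spin": -8,"fingers": 1}])

```text
clock: 14.35
eef_pos: [0.6132, 0.0374, 0.1855]
tool_rot: [-0.026, 1.0, 0.013, -0.001]
ft_force: [-0.3, 0.1, -1.5]
grip_width: 0.0519
grasp_force: 62.7
```

```bash
python3 st.py .038 0
```

```text
t 14.35 p [0.6132 0.0374 0.1855] head -177.07 row 0.032 -0.0104 F [-0.3  0.1 -1.5] w 0.0519 g 62.712969412095845
shift mm x,y [-6.  10.4]
```

Request:
jog_arm(motion=[{"x": -5,"y": 6,"z": 0,"spin": 0,"fingers": 1},{"x": -6,"y": 7.5,"z": 20,"spin": 0,"fingers": 1},{"x": -6,"y": 7.5,"z": 50,"spin": 0,"fingers": 1},{"x": -6,"y": 7.5,"z": 80,"spin": 0,"fingers": 1},{"x": -6,"y": 7.5,"z": 100,"spin": 0,"fingers": 1},{"x": -6,"y": 7.5,"z": 105,"spin": 0,"fingers": 1},{"x": -6,"y": 7.5,"z": 105,"spin": 0,"fingers": 1}])

```text
clock: 15.22
eef_pos: [0.6195, 0.0487, 0.0813]
tool_rot: [-0.026, 1.0, 0.013, -0.001]
ft_force: [-0.4, 0.8, -1.3]
grip_width: 0.0524
grasp_force: 62.7
```

```bash
python3 st.py .038 0
```

```text
t 15.225 p [0.6195 0.0487 0.0813] head -177.05 row 0.0389 0.0006 F [-0.4  0.8 -1.3] w 0.0524 g 62.69358968362212
shift mm x,y [ 0.9 -0.6]
```

Aligned. I'll lower the can to the floor, watching the force.

Request:
jog_arm(motion=[{"x": 0,"y": -0.8,"z": 10,"spin": 0,"fingers": 1},{"x": 0,"y": -1,"z": 18,"spin": 0,"fingers": 1},{"x": 0,"y": -1,"z": 24,"spin": 0,"fingers": 1},{"x": 0,"y": -1,"z": 27,"spin": 0,"fingers": 1},{"x": 0,"y": -1,"z": 28,"spin": 0,"fingers": 1}])

```text
clock: 15.85
eef_pos: [0.6194, 0.0488, 0.053]
tool_rot: [-0.026, 1.0, 0.013, -0.001]
ft_force: [-1.1, 0.4, 1.8]
grip_width: 0.0521
grasp_force: 62.8
```

```bash
python3 st.py .038 0
```

```text
t 15.85 p [0.6194 0.0488 0.053 ] head -177.01 row 0.0388 0.0007 F [-1.1  0.4  1.8] w 0.0521 g 62.82114694593474
shift mm x,y [ 0.8 -0.7]
```

Request:
jog_arm(motion=[{"x": 0,"y": 0,"z": 0,"spin": 0,"fingers": -1},{"x": 0,"y": 0,"z": 0,"spin": 0,"fingers": -1},{"x": 0,"y": 0,"z": 0,"spin": 0,"fingers": -1},{"x": 0,"y": 0,"z": 0,"spin": 0,"fingers": -1},{"x": 0,"y": 0,"z": 0,"spin": 0,"fingers": -1},{"x": 8,"y": -0.7,"z": 0,"spin": 0,"fingers": -1},{"x": 16,"y": -0.7,"z": 0,"spin": 0,"fingers": -1},{"x": 16,"y": -0.7,"z": 0,"spin": 0,"fingers": -1}])

```text
clock: 16.85
eef_pos: [0.6023, 0.0472, 0.0528]
tool_rot: [-0.026, 1.0, 0.013, -0.001]
ft_force: [0.6, -0.2, -0.0]
grip_width: 0.0854
grasp_force: 0.0
```

Request:
jog_arm(motion=[{"x": 0,"y": 0,"z": 0,"spin": 0,"fingers": 1},{"x": 0,"y": 0,"z": 0,"spin": 0,"fingers": 1},{"x": 0,"y": 0,"z": 0,"spin": 0,"fingers": 1},{"x": 0,"y": 0,"z": 0,"spin": 0,"fingers": 1},{"x": 0,"y": 0,"z": 0,"spin": 0,"fingers": 1},{"x": 0,"y": 0,"z": 0,"spin": 0,"fingers": 1}])

```text
clock: 17.6
eef_pos: [0.6038, 0.047, 0.0535]
tool_rot: [-0.026, 1.0, 0.013, -0.0]
ft_force: [-1.2, -1.6, 5.2]
grip_width: 0.0508
grasp_force: 61.4
```

```bash
python3 st.py .039 0
```

```text
t 17.6 p [0.6038 0.047  0.0535] head -177.03 row 0.0231 -0.0003 F [-1.2 -1.6  5.2] w 0.0508 g 61.43212867202237
shift mm x,y [-15.9   0.4]
```

Request:
jog_arm(motion=[{"x": -3,"y": 0,"z": 0,"spin": 0,"fingers": 1},{"x": -8,"y": 0,"z": 0,"spin": 0,"fingers": 1},{"x": -13,"y": 0,"z": 0,"spin": 0,"fingers": 1},{"x": -17,"y": 0,"z": 0,"spin": 0,"fingers": 1},{"x": -17,"y": 0,"z": 0,"spin": 0,"fingers": 1}])

```text
clock: 18.23
eef_pos: [0.6192, 0.0481, 0.0538]
tool_rot: [-0.026, 1.0, 0.013, -0.002]
ft_force: [-5.6, -1.7, 10.6]
grip_width: 0.0503
grasp_force: 65.7
```

```bash
python3 st.py .039 0
```

```text
t 18.225 p [0.6192 0.0481 0.0538] head -177.02 row 0.0385 -0.0 F [-5.6 -1.7 10.6] w 0.0503 g 65.74531038023451
shift mm x,y [-0.5  0. ]
```

Request:
jog_arm(motion=[{"x": 0,"y": 0,"z": 0,"spin": 0,"fingers": -1},{"x": 0,"y": 0,"z": 0,"spin": 0,"fingers": -1},{"x": 0,"y": 0,"z": 0,"spin": 0,"fingers": -1},{"x": 0,"y": 0,"z": 0,"spin": 0,"fingers": -1},{"x": 0,"y": 0,"z": -20,"spin": 0,"fingers": -1},{"x": 0,"y": 0,"z": -60,"spin": 0,"fingers": -1},{"x": 0,"y": 0,"z": -115,"spin": 0,"fingers": -1},{"x": 0,"y": 0,"z": -170,"spin": 0,"fingers": -1}])

```text
clock: 19.23
eef_pos: [0.6204, 0.0436, 0.2241]
tool_rot: [-0.026, 1.0, 0.013, -0.001]
ft_force: [1.0, -0.0, 0.8]
grip_width: 0.0854
grasp_force: 0.0
```

```bash
python3 st.py .494 .424 w; python3 - <<'E'
from h import *
import pickle
for n in("top","scene"): pickle.dump(camera(n),open(n+"2.pkl","wb"))
s=pickle.load(open("scene2.pkl","rb"))["pixels"][130:270,220:370,::-1]
o=pickle.load(open("scene.pkl","rb"))["pixels"][310:380,330:410,::-1]
a=cv2.resize(s,None,fx=4,fy=4,interpolation=cv2.INTER_CUBIC)
cv2.imwrite("pics/chk.png",a)
print(np.round(readout.get_obs()['joint_pos'],3))
E
```

```text
t 19.225 p [0.6204 0.0436 0.2241] head -177.01 row 0.0395 -0.0046 F [ 1.  -0.   0.8] w 0.0854 g 0.0
shift mm x,y [106.4 386.5]
[0.057 0.488 0.363 1.433 0.027 0.005]
```

Request:
jog_arm(motion=[{"x": 106,"y": 382,"z": 0,"spin": 0,"fingers": -1},{"x": 106,"y": 382,"z": 0,"spin": 0,"fingers": -1},{"x": 106,"y": 382,"z": 0,"spin": 0,"fingers": -1},{"x": 106,"y": 382,"z": 0,"spin": 0,"fingers": -1},{"x": 106,"y": 382,"z": 0,"spin": 0,"fingers": -1},{"x": 106,"y": 382,"z": 0,"spin": 0,"fingers": -1},{"x": 106,"y": 382,"z": 0,"spin": 0,"fingers": -1},{"x": 106,"y": 382,"z": 0,"spin": 0,"fingers": -1}])

```text
clock: 20.32
eef_pos: [0.4942, 0.4206, 0.2322]
tool_rot: [-0.027, 1.0, 0.013, -0.001]
ft_force: [-0.5, -0.0, -0.5]
grip_width: 0.0851
grasp_force: 0.0
```

```bash
python3 st.py .494 .424 w; python3 - <<'E'
from h import *
import pickle
c=camera("top");pickle.dump(c,open("top3.pkl","wb"));w=camera("wrist");w["fish"]=1;pickle.dump(w,open("w4.pkl","wb"))
a=cv2.resize(c["pixels"][115:235,270:370,::-1],None,fx=4,fy=4,interpolation=cv2.INTER_CUBIC)  # 400x480
b=cv2.resize(w["pixels"][...,::-1],(384,240),interpolation=cv2.INTER_AREA)
m=np.zeros((480,784,3),np.uint8);m[:,:400]=a;m[:240,400:]=b;cv2.imwrite("pics/chk2.png",m)
E
```

```text
t 20.325 p [0.4942 0.4206 0.2322] head -176.86 row -0.0658 0.3788 F [-0.5 -0.  -0.5] w 0.0851 g 0.0
shift mm x,y [-0.   3.4]
```

View pics/chk2.png

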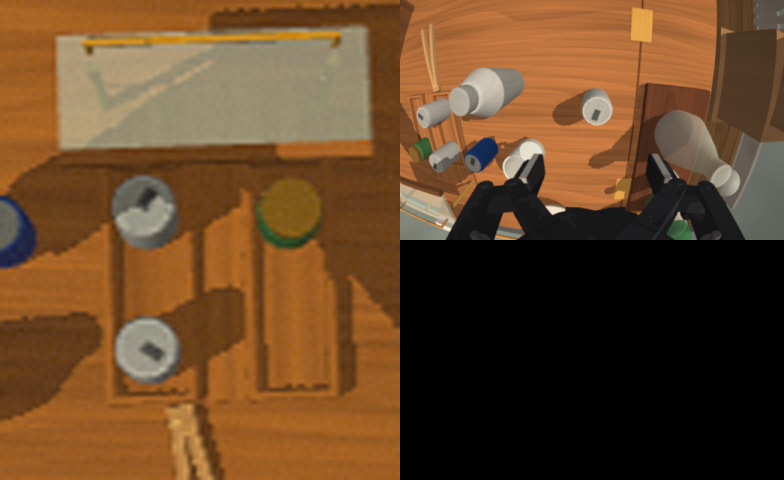

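Both cans stand upright in the row, the old one with its lid at (148,348) and the new one at (145,207). The wrist view (right) shows can A at (597,105).

```bash
python3 - <<'E'
from h import *
import pickle
c=pickle.load(open("top3.pkl","rb"))
for a in [(145,206,.096),(148,347,.096)]:
    p=atz(c,270+(a[0]+.5)/4-.5,115+(a[1]+.5)/4-.5,.096);d=p[:2]-[.5807,.046];print(p.round(4),d@[.9985,.055],d@[-.055,.9985])
w=pickle.load(open("w4.pkl","rb"));print(atz(w,(597-400)/.6,105/.6,.088))
E
```

```text
[0.6316 0.0449 0.096 ] 0.05078148184591652 -0.003863244060800694
[0.5176 0.0405 0.096 ] -0.0633052660891749 -0.002055124167326797
[0.4830883  0.42522813 0.088     ]
```

Request:
jog_arm(motion=[{"x": 0,"y": -1,"z": 40,"spin": 0,"fingers": -1},{"x": 0,"y": -1,"z": 90,"spin": 0,"fingers": -1},{"x": 0,"y": -1,"z": 105,"spin": 0,"fingers": -1},{"x": 0,"y": -1,"z": 105,"spin": 0,"fingers": -1}])

```text
clock: 20.92
eef_pos: [0.4952, 0.4196, 0.1276]
tool_rot: [-0.025, 1.0, 0.013, -0.002]
ft_force: [0.1, 0.4, -0.2]
grip_width: 0.0853
grasp_force: 0.0
```

```bash
python3 st.py .494 .424 w
```

```text
t 20.925 p [0.4952 0.4196 0.1276] head -177.13 row -0.0649 0.3778 F [ 0.1  0.4 -0.2] w 0.0853 g 0.0
shift mm x,y [0.9 4.4]
```

The gap for the last can is only about 61 mm, so I'll first push the placed new can a little further back with shut fingers.

Request:
jog_arm(motion=[{"x": 0,"y": 0,"z": -50,"spin": 0,"fingers": 1},{"x": 0,"y": 0,"z": -98,"spin": 0,"fingers": 1},{"x": -10,"y": -60,"z": -98,"spin": 0,"fingers": 1},{"x": -20,"y": -120,"z": -98,"spin": 0,"fingers": 1},{"x": -30,"y": -180,"z": -98,"spin": 0,"fingers": 1},{"x": -40,"y": -240,"z": -98,"spin": 0,"fingers": 1},{"x": -50,"y": -300,"z": -98,"spin": 0,"fingers": 1},{"x": -58,"y": -350,"z": -98,"spin": 0,"fingers": 1}])

```text
clock: 21.92
eef_pos: [0.5729, 0.0696, 0.2202]
tool_rot: [-0.025, 1.0, 0.013, 0.002]
ft_force: [0.3, -0.1, 0.6]
grip_width: -0.0002
grasp_force: 0.0
```

```bash
python3 st.py -.006 0
```

```text
t 21.925 p [0.5729 0.0696 0.2202] head -177.12 row -0.0065 0.0239 F [ 0.3 -0.1  0.6] w -0.0002 g 0.0
shift mm x,y [ -0.6 -23.9]
```

Request:
jog_arm(motion=[{"x": 0,"y": -24,"z": 0,"spin": 0,"fingers": 1},{"x": 0,"y": -24,"z": 40,"spin": 0,"fingers": 1},{"x": 0,"y": -24,"z": 85,"spin": 0,"fingers": 1},{"x": 0,"y": -24,"z": 100,"spin": 0,"fingers": 1},{"x": 0,"y": -24,"z": 100,"spin": 0,"fingers": 1}])

```text
clock: 22.55
eef_pos: [0.5727, 0.0508, 0.1171]
tool_rot: [-0.026, 1.0, 0.013, -0.0]
ft_force: [0.9, 0.7, 0.2]
grip_width: 0.0002
grasp_force: 0.0
```

```bash
python3 st.py -.006 0
```

```text
t 22.55 p [0.5727 0.0508 0.1171] head -177.03 row -0.0078 0.0053 F [0.9 0.7 0.2] w 0.0002 g 0.0
shift mm x,y [-1.8 -5.3]
```

Now down between the cans, then push 37 mm toward the back.

Request:
jog_arm(motion=[{"x": -2,"y": -7,"z": 0,"spin": 0,"fingers": 1},{"x": -2,"y": -8,"z": 40,"spin": 0,"fingers": 1},{"x": -2,"y": -8,"z": 80,"spin": 0,"fingers": 1},{"x": -10,"y": -8,"z": 80,"spin": 0,"fingers": 1},{"x": -18,"y": -8,"z": 80,"spin": 0,"fingers": 1},{"x": -26,"y": -8,"z": 80,"spin": 0,"fingers": 1},{"x": -33,"y": -8,"z": 80,"spin": 0,"fingers": 1},{"x": -34,"y": -8,"z": 80,"spin": 0,"fingers": 1}])

```text
clock: 23.55
eef_pos: [0.6075, 0.0469, 0.0366]
tool_rot: [-0.026, 1.0, 0.013, 0.0]
ft_force: [-1.0, -0.6, -0.2]
grip_width: 0.0004
grasp_force: 0.0
```

```bash
python3 st.py .03 0
```

```text
t 23.55 p [0.6075 0.0469 0.0366] head -177.01 row 0.0268 -0.0005 F [-1.  -0.6 -0.2] w 0.0004 g 0.0
shift mm x,y [-3.2  0.5]
```

Request:
jog_arm(motion=[{"x": -1,"y": 0,"z": 0,"spin": 0,"fingers": 1},{"x": 6,"y": 0,"z": 0,"spin": 0,"fingers": 1},{"x": 14,"y": 0,"z": 0,"spin": 0,"fingers": 1},{"x": 14,"y": 0,"z": -45,"spin": 0,"fingers": 1},{"x": 14,"y": 0,"z": -100,"spin": 0,"fingers": 1},{"x": 14,"y": 0,"z": -155,"spin": 0,"fingers": 1},{"x": 14,"y": 0,"z": -195,"spin": 0,"fingers": 1},{"x": 20,"y": 30,"z": -195,"spin": 0,"fingers": -1}])

```text
clock: 24.55
eef_pos: [0.5874, 0.0695, 0.2363]
tool_rot: [-0.024, 1.0, 0.013, 0.004]
ft_force: [-0.3, 1.0, -0.6]
grip_width: 0.017
grasp_force: 0.0
```

```bash
python3 st.py .494 .424 w
```

```text
t 24.55 p [0.5874 0.0695 0.2363] head -177.21 row 0.008 0.0231 F [-0.3  1.  -0.6] w 0.017 g 0.0
shift mm x,y [ 76.1 358.7]
```

Request:
jog_arm(motion=[{"x": 13,"y": 60,"z": 0,"spin": 0,"fingers": -1},{"x": 26,"y": 120,"z": 0,"spin": 0,"fingers": -1},{"x": 39,"y": 180,"z": 0,"spin": 0,"fingers": -1},{"x": 52,"y": 240,"z": 0,"spin": 0,"fingers": -1},{"x": 65,"y": 300,"z": 0,"spin": 0,"fingers": -1},{"x": 74,"y": 348,"z": 0,"spin": 0,"fingers": -1},{"x": 74,"y": 348,"z": 50,"spin": 0,"fingers": -1},{"x": 74,"y": 348,"z": 80,"spin": 0,"fingers": -1}])

```text
clock: 25.55
eef_pos: [0.4913, 0.4165, 0.1585]
tool_rot: [-0.027, 1.0, 0.012, -0.002]
ft_force: [-1.0, -0.7, 0.3]
grip_width: 0.0852
grasp_force: 0.0
```

Request:
jog_arm(motion=[{"x": 0,"y": 0,"z": 10,"spin": 0,"fingers": -1},{"x": 0,"y": 0,"z": 10,"spin": 0,"fingers": -1}])

```text
clock: 25.8
eef_pos: [0.4929, 0.4161, 0.1509]
tool_rot: [-0.026, 1.0, 0.013, -0.001]
ft_force: [0.4, -0.3, 1.0]
grip_width: 0.0857
grasp_force: 0.0
```

```bash
python3 st.py .494 .424 w
```

```text
t 25.8 p [0.4929 0.4161 0.1509] head -177.03 row -0.0674 0.3744 F [ 0.4 -0.3  1. ] w 0.0857 g 0.0
shift mm x,y [-1.6  7.8]
```

Request:
jog_arm(motion=[{"x": -1,"y": 5,"z": 10,"spin": 0,"fingers": -1},{"x": -1,"y": 5,"z": 50,"spin": 0,"fingers": -1},{"x": -1,"y": 5,"z": 90,"spin": 0,"fingers": -1},{"x": -1,"y": 5,"z": 106,"spin": 0,"fingers": -1},{"x": -1,"y": 5,"z": 106,"spin": 0,"fingers": -1},{"x": -1,"y": 5,"z": 106,"spin": 0,"fingers": 1},{"x": -1,"y": 5,"z": 106,"spin": 0,"fingers": 1},{"x": -1,"y": 5,"z": 106,"spin": 0,"fingers": 1}])

```text
clock: 26.8
eef_pos: [0.495, 0.4255, 0.0478]
tool_rot: [-0.026, 1.0, 0.015, 0.001]
ft_force: [0.1, 0.6, 5.5]
grip_width: 0.052
grasp_force: 63.1
```

Request:
jog_arm(motion=[{"x": 0,"y": 0,"z": 0,"spin": 0,"fingers": 1},{"x": 0,"y": 0,"z": 0,"spin": 0,"fingers": 1},{"x": 0,"y": 0,"z": 0,"spin": 0,"fingers": 1}])

```text
clock: 27.18
eef_pos: [0.495, 0.4255, 0.0479]
tool_rot: [-0.026, 1.0, 0.015, 0.001]
ft_force: [-1.3, 0.3, 6.6]
grip_width: 0.0516
grasp_force: 63.1
```

```bash
python3 st.py .6 .3 w
```

```text
t 27.175 p [0.495  0.4255 0.0479] head -177.02 row -0.0647 0.3837 F [-1.3  0.3  6.6] w 0.0516 g 63.09373734053224
shift mm x,y [ -98.3 -130.8]
```

Request:
jog_arm(motion=[{"x": 0,"y": 0,"z": -20,"spin": 0,"fingers": 1},{"x": 0,"y": 0,"z": -60,"spin": 0,"fingers": 1},{"x": 0,"y": 0,"z": -105,"spin": 0,"fingers": 1},{"x": -10,"y": -10,"z": -145,"spin": 0,"fingers": 1},{"x": -28,"y": -45,"z": -160,"spin": 0,"fingers": 1},{"x": -45,"y": -90,"z": -160,"spin": 0,"fingers": 1},{"x": -58,"y": -140,"z": -160,"spin": 0,"fingers": 1},{"x": -65,"y": -190,"z": -160,"spin": 0,"fingers": 1}])

```text
clock: 28.18
eef_pos: [0.5691, 0.2323, 0.1998]
tool_rot: [-0.026, 1.0, 0.013, -0.001]
ft_force: [-0.0, -0.5, -2.6]
grip_width: 0.0519
grasp_force: 63.2
```

Request:
jog_arm(motion=[{"x": 0,"y": -48,"z": 0,"spin": 0,"fingers": 1},{"x": 0,"y": -95,"z": 0,"spin": 0,"fingers": 1},{"x": 0,"y": -140,"z": 0,"spin": 0,"fingers": 1},{"x": 0,"y": -175,"z": 0,"spin": 0,"fingers": 1},{"x": 0,"y": -190,"z": 0,"spin": 0,"fingers": 1},{"x": 0,"y": -192,"z": 0,"spin": 0,"fingers": 1},{"x": 0,"y": -192,"z": 0,"spin": 0,"fingers": 1}])

```text
clock: 29.05
eef_pos: [0.5787, 0.0432, 0.1949]
tool_rot: [-0.027, 1.0, 0.014, -0.001]
ft_force: [0.2, -0.2, -1.6]
grip_width: 0.0517
grasp_force: 63.3
```

```bash
python3 st.py 0 0
```

```text
t 29.05 p [0.5787 0.0432 0.1949] head -176.96 row -0.0022 -0.0027 F [ 0.2 -0.2 -1.6] w 0.0517 g 63.262050168123096
shift mm x,y [-2.2  2.7]
```

Request:
jog_arm(motion=[{"x": -2,"y": -0.5,"z": 15,"spin": 0,"fingers": 1},{"x": -2,"y": -0.5,"z": 38,"spin": 0,"fingers": 1},{"x": -2,"y": -0.5,"z": 38,"spin": 0,"fingers": 1}])

```text
clock: 29.42
eef_pos: [0.5785, 0.0437, 0.1538]
tool_rot: [-0.027, 1.0, 0.013, -0.004]
ft_force: [-0.2, -0.1, -2.1]
grip_width: 0.0517
grasp_force: 63.2
```

```bash
python3 st.py 0 0
python3 - <<'E'
from h import *
from scipy.spatial.transform import Rotation
# is the held can's x offset visible? compare lids already placed from top camera
import pickle
pickle.dump(camera("top"),open("top4.pkl","wb"))
E
```

```text
t 29.425 p [0.5785 0.0437 0.1538] head -176.92 row -0.0023 -0.0022 F [-0.2 -0.1 -2.1] w 0.0517 g 63.218423940707
shift mm x,y [-2.3  2.2]
```

Request:
jog_arm(motion=[{"x": -2,"y": 0,"z": 12,"spin": 0,"fingers": 1},{"x": -2,"y": 0,"z": 26,"spin": 0,"fingers": 1},{"x": -2,"y": 0,"z": 42,"spin": 0,"fingers": 1},{"x": -2,"y": 0,"z": 58,"spin": 0,"fingers": 1},{"x": -2,"y": 0,"z": 70,"spin": 0,"fingers": 1},{"x": -2,"y": 0,"z": 70,"spin": 0,"fingers": 1}])

```text
clock: 30.22
eef_pos: [0.5814, 0.0447, 0.0853]
tool_rot: [-0.026, 1.0, 0.013, -0.002]
ft_force: [-0.6, 1.4, -2.7]
grip_width: 0.0515
grasp_force: 63.2
```

```bash
python3 st.py 0 0
```

```text
t 30.225 p [0.5814 0.0447 0.0853] head -177.02 row 0.0006 -0.0013 F [-0.6  1.4 -2.7] w 0.0515 g 63.23376429732889
shift mm x,y [0.6 1.3]
```

Free on all sides. I'll lower to the floor at TCP z ≈ 0.056.

Request:
jog_arm(motion=[{"x": 0,"y": 0.5,"z": 10,"spin": 0,"fingers": 1},{"x": 0,"y": 0.5,"z": 19,"spin": 0,"fingers": 1},{"x": 0,"y": 0.5,"z": 25,"spin": 0,"fingers": 1},{"x": 0,"y": 0.5,"z": 28,"spin": 0,"fingers": 1},{"x": 0,"y": 0.5,"z": 29,"spin": 0,"fingers": 1},{"x": 0,"y": 0.5,"z": 29,"spin": 0,"fingers": 1}])

```text
clock: 30.98
eef_pos: [0.5825, 0.046, 0.058]
tool_rot: [-0.026, 1.0, 0.013, -0.001]
ft_force: [-0.7, -0.0, -2.5]
grip_width: 0.0514
grasp_force: 63.3
```

```bash
python3 st.py 0 0
```

```text
t 30.975 p [0.5825 0.046  0.058 ] head -177.02 row 0.0018 -0.0001 F [-0.7 -0.  -2.5] w 0.0514 g 63.27541280770674
shift mm x,y [1.8 0.1]
```

Not yet on the floor; 2–3 mm more.

Request:
jog_arm(motion=[{"x": 0,"y": 0,"z": 1,"spin": 0,"fingers": 1},{"x": 0,"y": 0,"z": 2,"spin": 0,"fingers": 1},{"x": 0,"y": 0,"z": 2.5,"spin": 0,"fingers": 1},{"x": 0,"y": 0,"z": 2.5,"spin": 0,"fingers": 1}])

```text
clock: 31.48
eef_pos: [0.5826, 0.0461, 0.0559]
tool_rot: [-0.026, 1.0, 0.013, -0.0]
ft_force: [-0.5, -0.8, 0.7]
grip_width: 0.0516
grasp_force: 63.7
```

Touching the floor. I'll release, rise, and pull back toward the front to clear the view.

Request:
jog_arm(motion=[{"x": 0,"y": 0,"z": 0,"spin": 0,"fingers": -1},{"x": 0,"y": 0,"z": 0,"spin": 0,"fingers": -1},{"x": 0,"y": 0,"z": 0,"spin": 0,"fingers": -1},{"x": 0,"y": 0,"z": 0,"spin": 0,"fingers": -1},{"x": 0,"y": -2,"z": -20,"spin": 0,"fingers": -1},{"x": 0,"y": -4,"z": -65,"spin": 0,"fingers": -1},{"x": 0,"y": -5,"z": -120,"spin": 0,"fingers": -1},{"x": 0,"y": -5,"z": -170,"spin": 0,"fingers": -1}])

```text
clock: 32.48
eef_pos: [0.583, 0.0365, 0.2271]
tool_rot: [-0.026, 1.0, 0.013, -0.0]
ft_force: [0.3, 0.1, -0.1]
grip_width: 0.0854
grasp_force: 0.0
```

Request:
jog_arm(motion=[{"x": 50,"y": -30,"z": -5,"spin": 0,"fingers": -1},{"x": 100,"y": -60,"z": -5,"spin": 0,"fingers": -1},{"x": 150,"y": -100,"z": -5,"spin": 0,"fingers": -1},{"x": 180,"y": -150,"z": -5,"spin": 0,"fingers": -1},{"x": 200,"y": -200,"z": -5,"spin": 0,"fingers": -1},{"x": 200,"y": -240,"z": -5,"spin": 0,"fingers": -1},{"x": 200,"y": -240,"z": -5,"spin": 0,"fingers": -1}])

```text
clock: 33.35
eef_pos: [0.3956, -0.2159, 0.224]
tool_rot: [-0.024, 1.0, 0.013, -0.001]
ft_force: [0.5, 0.9, -0.6]
grip_width: 0.0855
grasp_force: 0.0
```

```bash
python3 - <<'E'
from h import *
import pickle
c=camera("top");f=pickle.load(open("top3.pkl","rb"))
o=readout.get_obs();print(o["eef_pos"],o["ft_force"])
# bright, unsaturated lid blobs along the row; show their centroids
p=c["pixels"];hsv=cv2.cvtColor(p,cv2.COLOR_RGB2HSV)
m=((hsv[...,1]<45)&(hsv[...,2]>60)).astype(np.uint8);m[:,:290]=0;m[:,325:]=0;m[:155]=0;m[220:]=0
n,l,s,ce=cv2.connectedComponentsWithStats(m)
for i in range(1,n):
    if s[i,4]>15:
        u,v,w,h=s[i,:4]; q=atz(c,*ce[i],.096);d=q[:2]-[.5807,.046];print(s[i],ce[i].round(1),"row",(d@[.9985,.055]).round(4),(d@[-.055,.9985]).round(4))
for i in range(160,216,2): print(i,''.join('#' if x else '.' for x in m[i,290:325]))
E
```

```text
[ 0.39549259 -0.21443131  0.22389007] [ 0.19677619 -0.17116241 -0.30836548]
[298 157  16  35 431] [305.7 173.5] row 0.0269 -0.0026
[299 194  16  17 199] [306.5 202. ] row -0.0654 -0.0017
160 .........##############............
162 ........###############............
164 ........################...........
166 ........################...........
168 .........###############...........
170 ..........#############............
172 .............########..............
174 ................#..................
176 ...........##########..............
178 .........##############............
180 .........##############............
182 ........################...........
184 .........###############...........
186 ..........##############...........
188 ...........############............
190 .............########..............
192 ...................................
194 ................#..................
196 ...........###########.............
198 ..........#############............
200 .........###############...........
202 .........################..........
204 ..........###############..........
206 ..........##############...........
208 .............##########............
210 .................##................
212 ...................................
214 ...................................
```

The mask shows three upright lids in the row at about -0.065, 0 and +0.06 m, all on the centre line. The arm is clear, so I'm handing in.

```bash
python3 -c "
from workcell import bot
print(bot.job_done())"
```

```text
the job is handed in; nothing more can be done
None
```

I handed the job in at about 33 s with the old can at the front lip of the left row and both new cans upright behind it; the last camera check showed all three on the row's centre line, the arm touched no bystander as far as I could tell, and no pass/fail result came back.

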